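# Put the sample-preparation kit back in its trays

## Robot

A 6-joint arm with a two-finger parallel gripper is mounted at the origin on the work surface. World frame = base frame: x ahead of the robot, y to its left, z up, the work surface at z = 0. Lengths are in mm, angles in rad, forces in N, time in s.
With the tool pointing down it reaches from about 375 to 975 mm from the base axis. Payload 3.8 kg.
Tool frame: the origin (TCP) lies at the very end of the fingers, on their centre line; the grasp point (between the pads) lies arm.grip_depth behind it (arm.grip_depth is the distance from the TCP to the grasp point, in mm); z points along the fingers, y is the line along which they close (so a half turn about z gives the same grasp; the last joint's range is limited). The gripper opens to 85 mm and grips with 20 to 120 N. Pads are 22 mm wide; open, the fingers measure 114 mm over their backs; the gripper's body (76 mm by 85 mm) begins 54 mm behind the grasp point. The pads swing forward as they close: fully open they stand 13 mm farther back than shut.
Start: joints at [-1.177, 0.264, 1.604, -0, 1.274, -0.037], TCP at [281.873, -613.324, 231.28] pointing down, gripper open.
Joint ranges: [-2.63, 2.63], [-0.94, 2.18], [0.31, 2.57], [-1.31, 4.45], [0, 2.66], [-2.55, 2.55]. Speed limits (rad/s): [2.57, 2.57, 3.14, 3.14, 3.14, 3.14].

## Interface

Orientations are given as a unit quaternion [x, y, z, w].
In Python, from rig import arm gives the robot as it stands. Calls block until the motion is done:
- arm.movep(position, orientation): joint-space move of the TCP to a pose.
- arm.movel(position, frame=None, speed=150, guard=None): straight line of the TCP; frame=None keeps the orientation; speed is the mean speed in mm/s. With guard (N) it stops when the force on the tool has changed by that much, and returns True; else False.
- arm.goto_joints(angles): joint-space move.
- arm.open() and arm.close(squeeze=None): open the fingers fully, or close them until they stop; squeeze is the grip in N (None keeps the last).
- arm.sleep(seconds).
- arm.solve_ik(position, orientation): joint angles nearest the present ones, or None.
- arm.read_state(): the state.
- arm.snapshot(name): name is "scene" or "top"; returns the picture (480x640x3 uint8, blue, green, red); there is no depth.
- arm.calibration(name): a dict with "K" (3x3 intrinsics, pixels), "rvec" (rotation vector, rad) and "tvec" (3), from world to camera coordinates, as OpenCV has them. Camera axes: x right, y down, z forward; pixel columns grow to the right and rows downward; lengths in mm; the calibration is good to about 2 mm. A picture is of the moment at which its call begins. calibration takes no time and is no camera call.
A pose or a line that the arm cannot do raises arm.IKError and nothing moves.
- arm.sign_off(): hands the job in; it is judged then, once.
Trained networks look in the newest picture that a camera, given by its name, has taken for a name from the list of things; names that differ only in an ending like _2 or _b are one class to them, and where a whole thing is asked for, a point or a joint stands for the part that bears it (a point fixed in the world has none). Each returns a list of dicts, best first, with "score" (0 to 1); they miss things now and then, are a little off and sometimes report something else, mostly with a low value. They report only what shows in the picture. A call takes as long as a camera call.
- arm.spot_in(camera, query): "bbox" ([left, top, right, bottom] in pixels, round what is visible of it).
- arm.tip_of(camera, query): "location" ([column, row] in pixels: a listed point, or the origin of a listed thing).
The state is a dict: "time": time; "qpos": joint angles; "qd": joint speeds; "joint_torque": joint torques, N m; "tcp_pos": TCP position; "ee_rot": TCP orientation; "wrist_force": force on the tool from outside, world axes, zero at the start; "wrist_torque": the same for the moment, N m; "gripper_width": opening from 0.0 (shut) to 1.0 (fully open); "grip_force": force on a finger pad.
Only numpy, scipy, OpenCV 4.12 (cv2) and the standard library are available. Lean on these libraries where they do the work, as an engineer would, in place of code of your own. Each camera call takes 0.05 s, during which the arm holds its last target. There are 200 camera calls.

## Task

Clear the bench mat after the last sample: pull the two steel cutter inserts out of the clip strip and stand both in the long undivided tray, stand the two grey sample cups in the divided tray with one cup in each bay, and stand the tamper in the round dish. Leave every piece upright on the floor of its tray, let go of it, and do not disturb the sample jar.

Things in the scene. Friction and masses are not known exactly. Their poses are not given: they have to be found in the camera images.
- cutter_a: steel mill cutter insert, upright block 14 mm thick (its x), 24 wide (y), 56 tall, 110 g. Origin: centre of underside, z up. Grip across the 14 mm, plain from 18 to 48 mm up; above that a dark 8 x 20 mm edge, at 8-18 mm up a groove across both broad faces. Starts in a strip bay, axes parallel to the strip's, underside 6 mm above the table; a straight upward pull of 5-10 N frees it. Two alike
- cutter_b: steel mill cutter insert, upright block 14 mm thick (its x), 24 wide (y), 56 tall, 110 g. Origin: centre of underside, z up. Grip across the 14 mm, plain from 18 to 48 mm up; above that a dark 8 x 20 mm edge, at 8-18 mm up a groove across both broad faces. Starts in a strip bay, axes parallel to the strip's, underside 6 mm above the table; a straight upward pull of 5-10 N frees it. Two alike
- cup_a: empty grey sample cup, a plain round pot 48 mm in diameter and 34 mm tall with 3 mm walls, open at the top, about 70 g, standing on the mat. Origin at the centre of its underside, z up. The two cups are alike
- cup_b: empty grey sample cup, a plain round pot 48 mm in diameter and 34 mm tall with 3 mm walls, open at the top, about 70 g, standing on the mat. Origin at the centre of its underside, z up. The two cups are alike
- tamper: bare steel tamper, 58 mm tall, about 150 g, standing on the mat: a round foot 44 mm in diameter and 12 mm high, a stem 16 mm in diameter (from 16 to 36 mm up), and a round knob 26 mm in diameter from 40 to 56 mm up, by which it is gripped. Origin at the centre of its underside, z up
- clip_strip: fixed clip strip on the table, aluminium base, black rails, 100 mm long (its y), x from -14 to +36 mm, 26 mm high. Two open-topped bays at x = 0, y = -28 and +28 mm, floor 6 mm up; each holds one cutter insert, which stands 36 mm out of it. On each bay's +x side a sprung brass roller sits in the insert's groove. Origin: underside, midway between the bays; z up
- cutter_tray: fixed long undivided grey tray for the cutter inserts, 72 mm (its x) by 132 mm (its y) outside, 14 mm high, walls and floor 4 mm thick, so 64 x 124 mm inside. Origin at the centre of its underside (inner floor at z = 4 mm)
- cup_tray: fixed grey tray for the cups, 82 mm (its x) by 160 mm (its y) outside, 14 mm high, walls and floor 4 mm thick, divided by one wall across its middle into two square bays 74 x 74 mm, with centres at x = 0, y = -39 and +39 mm. Origin at the centre of its underside (inner floor at z = 4 mm)
- dish: fixed round grey dish for the tamper, 84 mm in diameter outside, 76 mm inside, 14 mm high, floor 4 mm thick. Origin at the centre of its underside
- jar: closed sample jar with a paper label, 56 mm in diameter, 75 mm tall, loose, not part of the job: leave it where it stands, to the robot's left of the work. Origin at the centre of its underside

How it is judged (in metres and radians):
At the end, for the whole second after the job is handed in: Both inserts stand in the long tray, one cup in each bay of the divided tray, the tamper in the round dish: each on its tray floor within the walls (under 4 mm above the floor), within 0.15 rad of upright, at rest (under 20 mm/s), not touched by the fingers (x of cutter_a in the frame of cutter_tray between -0.028 and 0.028 m and y of cutter_a in the frame of cutter_tray between -0.055 and 0.055 m and z of each of cutter_a, cutter_b in the frame of cutter_tray below 0.008 m and x of cutter_b in the frame of cutter_tray between -0.028 and 0.028 m and y of cutter_b in the frame of cutter_tray between -0.055 and 0.055 m and ((x of cup_a in the frame of cup_tray between -0.017 and 0.017 m and y of cup_a in the frame of cup_tray between -0.056 and -0.022 m and z of each of cup_a, cup_b in the frame of cup_tray below 0.008 m and x of cup_b in the frame of cup_tray between -0.017 and 0.017 m and y of cup_b in the frame of cup_tray between 0.022 and 0.056 m) or (x of cup_a in the frame of cup_tray between -0.017 and 0.017 m and y of cup_a in the frame of cup_tray between 0.022 and 0.056 m and z of each of cup_a, cup_b in the frame of cup_tray below 0.008 m and x of cup_b in the frame of cup_tray between -0.017 and 0.017 m and y of cup_b in the frame of cup_tray between -0.056 and -0.022 m)) and horizontal distance between tamper and dish below 0.019 m and z of tamper in the frame of dish below 0.008 m and angle between each of cutter_a, cutter_b, cup_a, cup_b, tamper's own z axis and vertical below 0.15 rad and linear speed of each of cutter_a, cutter_b, cup_a, cup_b, tamper below 0.02 m/s and contact force between each of cutter_a, cutter_b, cup_a, cup_b, tamper and the fingers below 0.1 N).
It fails at once if the sample jar is pushed more than 15 mm from its place or tipped (distance of jar from where it was at the start of the episode above 0.015 m or angle between jar's own z axis and vertical above 0.3 rad).
It also fails if it takes over 128 s, if anything falls off the work surface, if the arm or the gripper's body presses on something with over 40 N, if the wrist force passes 120 N, or if a joint passes its speed limit or range.

## Working session

There is one attempt and no reset: what is moved stays moved. The work goes in short steps, each a Python script; the robot and the scene stay as the last script left them, time stands still between calls to the robot, and variables do not carry over. Pictures are saved under pics/ and viewed, at most 14 in all, crops included, and the job is handed in when it is done.

```bash
ls; mkdir -p pics
python3 - <<'E'
from rig import arm
import cv2
for n in ("scene","top"):
    cv2.imwrite(f"pics/{n}0.png",arm.snapshot(n))
    c=arm.calibration(n); print(n,c)
    for q in ["cutter_a","cup_a","tamper","clip_strip","cutter_tray","cup_tray","dish","jar"]:
        print(q,"BB",[( [round(v) for v in d["bbox"]],round(d["score"],2)) for d in arm.spot_in(n,q)[:3]],"TIP",[([round(v,1) for v in d["location"]],round(d["score"],2)) for d in arm.tip_of(n,q)[:3]])
print(arm.grip_depth,arm.read_state())
E
```

```text
pics
scene {'K': array([[437.88295585,   0.        , 320.37094743],
       [  0.        , 437.88295585, 238.99831475],
       [  0.        ,   0.        ,   1.        ]]), 'rvec': array([ 1.90533109,  1.55170138, -0.65804642]), 'tvec': array([-179.56637041, -337.50566471, 1283.1328791 ])}
cutter_a BB [([240, 208, 254, 234], 0.79), ([216, 216, 231, 236], 0.68)] TIP [([226.0, 240.6], 0.59), ([248.4, 229.9], 0.59)]
cup_a BB [([402, 185, 426, 209], 0.94), ([126, 222, 149, 247], 0.7)] TIP [([138.4, 242.2], 0.74), ([410.9, 200.6], 0.7)]
tamper BB [([320, 189, 340, 223], 0.75)] TIP [([327.3, 210.2], 0.81), ([142.0, 243.5], 0.28)]
clip_strip BB [([212, 216, 264, 256], 0.69), ([385, 238, 427, 270], 0.45)] TIP [([240.1, 240.2], 0.67)]
cutter_tray BB [([122, 275, 201, 322], 0.81)] TIP [([160.3, 302.3], 0.98), ([141.1, 240.4], 0.67)]
cup_tray BB [([246, 254, 338, 303], 0.87)] TIP [([291.4, 279.7], 0.71)]
dish BB [] TIP [([403.7, 256.9], 0.71)]
jar BB [([463, 168, 491, 205], 0.78)] TIP [([474.1, 198.5], 0.78), ([249.1, 232.4], 0.64), ([143.3, 240.0], 0.63)]
top {'K': array([[503.31809396,   0.   
[... 981 characters left out ...]
([-1.17689663e+00,  2.63888260e-01,  1.60400758e+00, -5.98163752e-07,
        1.27367327e+00, -3.68958969e-02]), 'qd': array([-7.95315947e-04,  5.06943189e-04,  9.28438311e-06, -3.91042681e-04,
        1.98288314e-05, -9.64397906e-05]), 'joint_torque': array([-4.78832535e-04, -5.15047038e+01, -3.67711222e+01, -2.39583851e-04,
        7.54817556e-04,  5.74902728e-06]), 'tcp_pos': array([ 281.87666682, -613.32791966,  231.28353988]), 'ee_rot': array([9.76891429e-01, 2.13736137e-01, 1.80848725e-06, 1.16342779e-05]), 'wrist_force': array([ 0.27004352,  0.6058934 , -0.26526036]), 'wrist_torque': array([ 0.059644  , -0.02391214,  0.04673586]), 'grip_force': 0.0, 'gripper_width': 1.003123084257489}
```

View pics/top0.png

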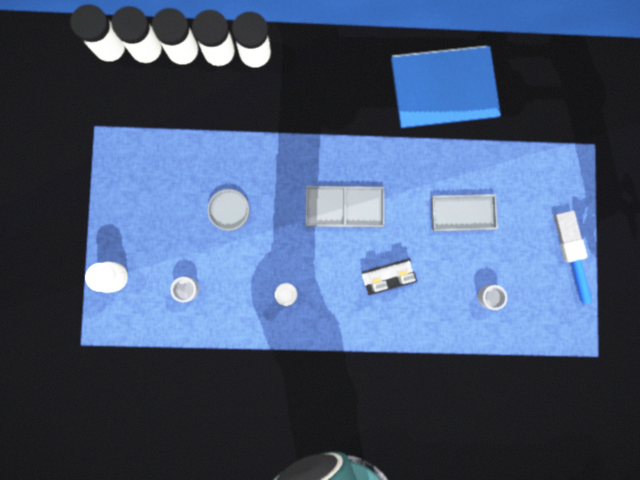

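View pics/scene0.png

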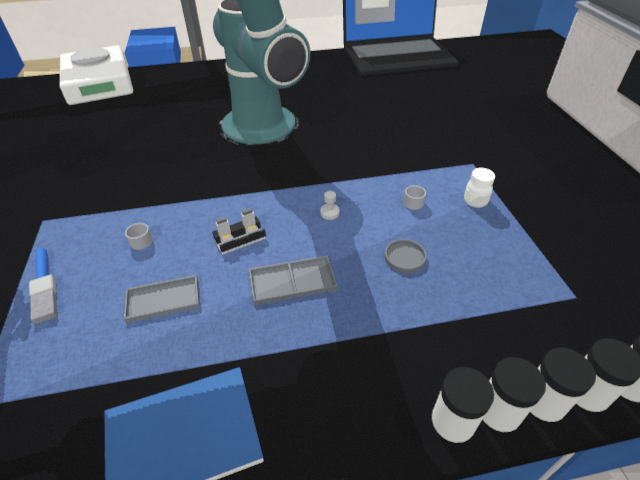

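The top view shows the dish at (228,210), the divided tray at (345,206), the long tray at (465,212), the strip with its two inserts at (389,277) and cups at (183,290) and (493,297). The tamper is at (286,294) and the jar at (106,277). The scene view agrees. Next I compute positions and enlarge the strip.

```bash
cat > h.py <<'E'
from rig import arm
import cv2, numpy as np
from scipy.spatial.transform import Rotation as R
def ray(n,uv,z=0):
    c=arm.calibration(n); M=cv2.Rodrigues(c["rvec"])[0]
    d=M.T@np.linalg.inv(c["K"])@[*uv,1]; o=-M.T@c["tvec"]
    return (o+d*(z-o[2])/d[2])[:2]
def proj(n,P):
    c=arm.calibration(n); return cv2.projectPoints(np.float64(P).reshape(-1,3),c["rvec"],c["tvec"],c["K"],None)[0][:,0]
E
python3 - <<'E'
from h import *
tips={"scene":dict(cutl=(226,240.6),cutr=(248.4,229.9),cupR=(138.4,242.2),cupL=(410.9,200.6),tamper=(327.3,210.2),strip=(240.1,240.2),ctray=(160.3,302.3),cuptray=(291.4,279.7),dish=(403.7,256.9),jar=(474.1,198.5)),
"top":dict(cutl=(402.9,277.6),cutr=(379.1,282.2),cupR=(487,292.5),cupL=(188.6,287.1),tamper=(282.1,291.1),strip=(386.8,279),ctray=(463.4,212.1),cuptray=(342.5,206.8),dish=(229.2,211.8),jar=(112.7,272.9))}
zz=dict(cutl=6,cutr=6)
for k in tips["top"]: print(k,*[ray(n,tips[n][k],zz.get(k,0)).round(1) for n in tips])
a=cv2.imread("pics/top0.png")[245:310,350:430]; b=cv2.imread("pics/scene0.png")[200:265,200:280]
cv2.imwrite("pics/strip.png",np.vstack([cv2.resize(x,None,fx=4.5,fy=4.5,interpolation=cv2.INTER_CUBIC) for x in(a,b)]))
# tray outlines: grey (low saturation) blobs in top view
im=cv2.imread("pics/top0.png"); hsv=cv2.cvtColor(im,cv2.COLOR_BGR2HSV)
m=((hsv[...,1]<70)&(hsv[...,2]>60)).astype(np.uint8)
m[:160]=0;m[330:]=0
for c in cv2.findContours(m,cv2.RETR_EXTERNAL,cv2.CHAIN_APPROX_NONE)[0]:
    if cv2.contourArea(c)>150:
        r=cv2.minAreaRect(c); w=np.array([ray("top",p,14) for p in c[:,0]],np.float32)
        print(np.round(r[0]),"world z14",[np.round(v,1) for v in cv2.minAreaRect(w)])
E
```

```text
cutl [ 475.9 -117.7] [ 467.5 -117.6]
cutr [452.7 -68.3] [456.9 -69.3]
cupR [ 435.2 -303. ] [ 441.7 -292.6]
cupL [426.  313.9] [436.9 313.7]
tamper [418.3 114.9] [433.7 126.2]
strip [474.7 -88.6] [463.7 -85.9]
ctray [ 610.1 -247.7] [ 605.9 -242.9]
cuptray [606.5   2.5] [609.   8.]
dish [594.1 238. ] [591.5 238.8]
jar [449.9 461.5] [461.2 465.5]
[492. 297.] world z14 [array([ 433.3, -298.7]), array([48.2, 59.4]), np.float64(1.4)]
[286. 294.] world z14 [array([428.7, 118.7]), array([43.7, 43.4]), np.float64(46.7)]
[184. 289.] world z14 [array([433.4, 319.4]), array([47.3, 55. ]), np.float64(1.5)]
[106. 276.] world z14 [array([454. , 472.9]), array([60.9, 82. ]), np.float64(1.5)]
[388. 276.] world z14 [array([469.1, -86.5]), array([ 47.7, 104.1]), np.float64(17.0)]
[570. 236.] world z14 [array([ 561.5, -459.7]), array([102.3,  50.4]), np.float64(13.8)]
[464. 212.] world z14 [array([ 604. , -239.9]), array([ 72.9, 133.9]), np.float64(3.1)]
[228. 209.] world z14 [array([595. , 238.8]), array([84.3, 82. ]), np.float64(46.8)]
[345. 206.] world z14 [array([609.1,   4.1]), array([ 81.7, 158. ]), np.float64(1.7)]
```

View pics/strip.png

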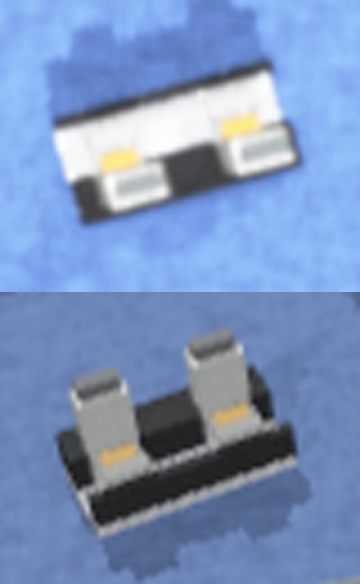

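The crop shows the strip tilted about 15-17°, with its brass rollers on the far side (+x). In the top view the insert tops are at about (380.7,286.6) and (408.7,278.3). I'll fit the strip pose from those and the strip outline.

Run:
```python
from h import *
from scipy.optimize import least_squares
off={"top":(350,245,0),"scene":(200,200,292.5)}
pts=[("top",(0,28,62),(138,187)),("top",(0,-28,62),(264,150)),
("top",(36,50,26),(55,128)),("top",(36,-50,26),(268,68)),("top",(-14,50,26),(82,221)),("top",(-14,-50,26),(299,164)),
("scene",(0,-28,61),(98,381)),("scene",(0,28,61),(213,343)),("scene",(36,-50,0),(101,535)),("scene",(36,50,0),(298,463))]
def W(p,P): 
    c,s=np.cos(p[2]),np.sin(p[2]); return [p[0]+c*P[0]-s*P[1],p[1]+s*P[0]+c*P[1],P[2]]
def res(p,sel):
    return np.concatenate([proj(n,W(p,P))[0]-[off[n][0]+u/4.5,off[n][1]+(v-off[n][2])/4.5] for n,P,(u,v) in pts if n in sel])
for sel in (("top",),("scene",),("top","scene")):
    r=least_squares(res,[465,-88,0.28],args=(sel,),loss="soft_l1",x_scale=[1,1,.01]); print(sel,r.x.round(3)); print(r.fun.reshape(-1,2).round(1).tolist())
for y in(28,-28): print(np.round(W(r.x,(0,y,6)),1))
# rims: cups and tamper knob, dark/bright blobs at right height, both cameras
for n,q,z in (("top","cup_a",17),("scene","cup_a",17),("top","tamper",29),("scene","tamper",29)):
    for d in arm.spot_in(n,q)[:2]:
        b=d["bbox"]; print(n,q,ray(n,((b[0]+b[2])/2,(b[1]+b[3])/2),z).round(1),round(d["score"],2))
```

```text
('top',) [ 4.57577e+02 -8.98890e+01  3.03000e-01]
[[-0.4, 0.0], [-0.5, 0.2], [-0.4, -1.8], [0.2, -2.1], [0.6, 1.9], [0.5, 0.7]]
('scene',) [ 4.60721e+02 -9.05490e+01  2.96000e-01]
[[-0.1, -0.4], [-0.1, -0.7], [-0.1, 0.7], [0.4, 0.3]]
('top', 'scene') [ 4.58478e+02 -9.01220e+01  2.95000e-01]
[[-0.3, -0.5], [-0.3, -0.1], [-0.2, -2.4], [0.5, -2.4], [0.6, 1.3], [0.6, 0.5], [0.1, -1.2], [0.0, -1.4], [0.0, -0.1], [0.4, -0.4]]
[450.3 -63.3   6. ]
[ 466.6 -116.9    6. ]
top cup_a [ 436.7 -295.1] 0.92
top cup_a [431.  315.9] 0.62
scene cup_a [433.9 316.1] 0.94
scene cup_a [ 430.1 -300.8] 0.7
top tamper [428.6 116.9] 0.91
scene tamper [437.4 116.7] 0.75
```

```bash
cat >> h.py <<'E'
def quat(th):
    c,s=np.cos(th),np.sin(th)
    return R.from_matrix(np.array([[-s,c,0],[c,s,0],[0,0,-1]])).as_quat()
def down(xy,z,th):
    """movep to TCP (xy,z), tool down, fingers closing along world angle th (mod pi)"""
    q0=arm.read_state()["qpos"]; best=None
    for t in (th,th+np.pi):
        q=arm.solve_ik([*xy,z],quat(t))
        if q is not None and (best is None or np.abs(q-q0).max()<best[0]): best=(np.abs(q-q0).max(),t)
    arm.movep([*xy,z],quat(best[1]))
def st(tag):
    s=arm.read_state(); print(tag,"t",round(s["time"],1),"tcp",s["tcp_pos"].round(1),"F",s["wrist_force"].round(1),"grip",round(s["grip_force"],1),"w",round(s["gripper_width"]*85,1)); return s
def loc(o,yaw,p):
    c,s=np.cos(yaw),np.sin(yaw); return np.array([o[0]+c*p[0]-s*p[1],o[1]+s*p[0]+c*p[1]])
STRIP=((459,-90),.297); CT=((604,-240),.054); CU=((609,4),.03); DISH=(595,238.5)
E
python3 - <<'E'
from h import *
p=loc(*STRIP,(0,-28))
down(p,140,STRIP[1]); st("above")
print(arm.movel([*p,34],guard=8,speed=100)); st("down")
arm.close(20); st("closed")
cv2.imwrite("pics/g1.png",arm.snapshot("scene")[150:290,150:310].repeat(4,0).repeat(4,1))
E
```

```text
above t 3.8 tcp [ 467.6 -117.6  140.4] F [-0.   0.   0.3] grip 0.0 w 85.2
False
down t 5.0 tcp [ 467.9 -117.    34.7] F [0.1 0.7 0.4] grip 0.0 w 85.3
closed t 5.7 tcp [ 467.6 -116.8   34.1] F [ 0.8  0.4 -0.1] grip 23.4 w 13.2
```

View pics/g1.png

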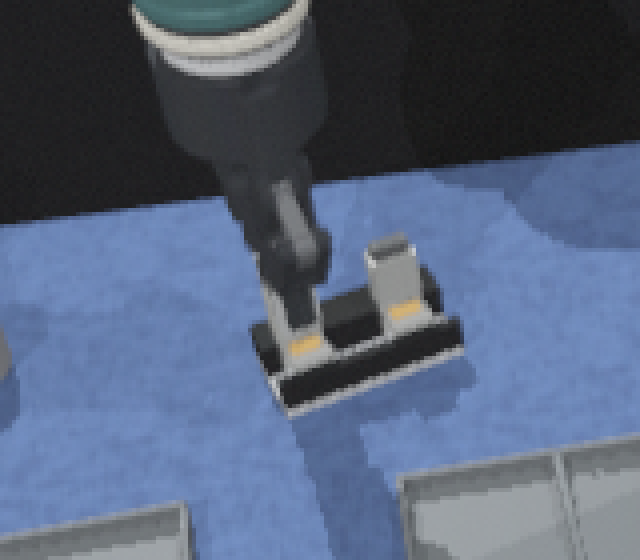

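The scene crop shows the fingers square on the left-hand insert at about (295,290), with no side force. Next I pull it out and place it.

```bash
cat >> h.py <<'E'
def place(xy,ztcp,th,zc=130):
    down(xy,zc,th); st(" over"); 
    arm.movel([*xy,ztcp+12],speed=120)
    g=arm.movel([*xy,ztcp-3],speed=25,guard=4); st(f" set {g}")
    arm.open(); arm.sleep(.2); arm.movel([*xy,zc],speed=150); st(" away")
E
python3 - <<'E'
from h import *
p=arm.read_state()["tcp_pos"]
arm.close(50); st("squeezed")
arm.movel([p[0],p[1],60],speed=30); st("pulled")
arm.movel([p[0],p[1],130]); st("up")
place(loc(*CT,(0,-28)),32,CT[1])
p=loc(*STRIP,(0,28))
down(p,140,STRIP[1]); arm.movel([*p,33],guard=8,speed=100); arm.close(20); st("closed2")
cv2.imwrite("pics/g2.png",arm.snapshot("scene")[170:330,100:300].repeat(4,0).repeat(4,1))
E
```

```text
squeezed t 6.0 tcp [ 467.6 -116.8   34.2] F [0.7 0.8 2.2] grip 52.7 w 13.0
pulled t 7.0 tcp [ 467.1 -116.7   59.8] F [ 0.7  0.  -1.5] grip 52.5 w 13.0
up t 7.6 tcp [ 467.1 -116.7  129.5] F [ 0.1  0.5 -1. ] grip 52.5 w 13.1
 over t 8.4 tcp [ 603.9 -266.8  128.3] F [-0.3  0.8 -1.3] grip 52.4 w 12.7
 set True t 9.8 tcp [ 606.  -268.1   32.1] F [1.4 1.1 3.1] grip 53.0 w 12.8
 away t 11.5 tcp [ 604.8 -267.6  129.1] F [-0.4 -0.1 -0.9] grip 0.0 w 85.1
closed2 t 14.4 tcp [451.2 -63.2  33.2] F [ 1.7  0.3 -0.3] grip 23.9 w 13.2
```

View pics/g2.png

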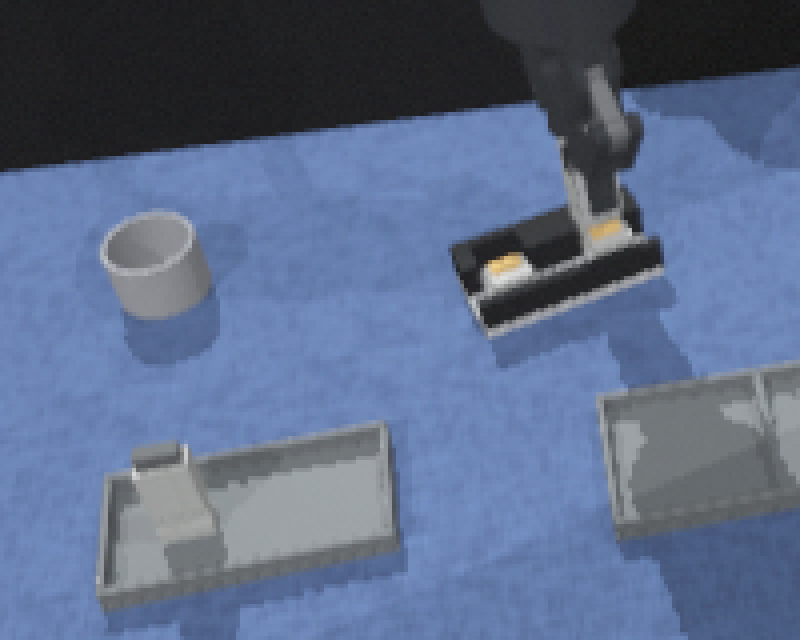

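The first insert stands in the long tray at about (175,500) in the crop, but it may be leaning. I'll check by projecting an upright block.

Run:
```python
from h import *
im=arm.snapshot("scene"); 
P=[[*loc(loc(*CT,(0,-28)),CT[1],(x,y)),z] for z in (4,60) for x,y in((-7,-12),(7,-12),(7,12),(-7,12))]
u=proj("scene",P); S=8; o=np.array([110,265])
b=cv2.resize(im[265:335,110:210],None,fx=S,fy=S,interpolation=cv2.INTER_CUBIC)
v=((u-o+.5)*S).astype(int)
for i in range(4):
    for a,c in((i,(i+1)%4),(i+4,(i+1)%4+4),(i,i+4)): cv2.line(b,tuple(map(int,v[a])),tuple(map(int,v[c])),(0,0,255),1)
cv2.imwrite("pics/lean.png",b)
```

```text
(no output)
```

View pics/lean.png

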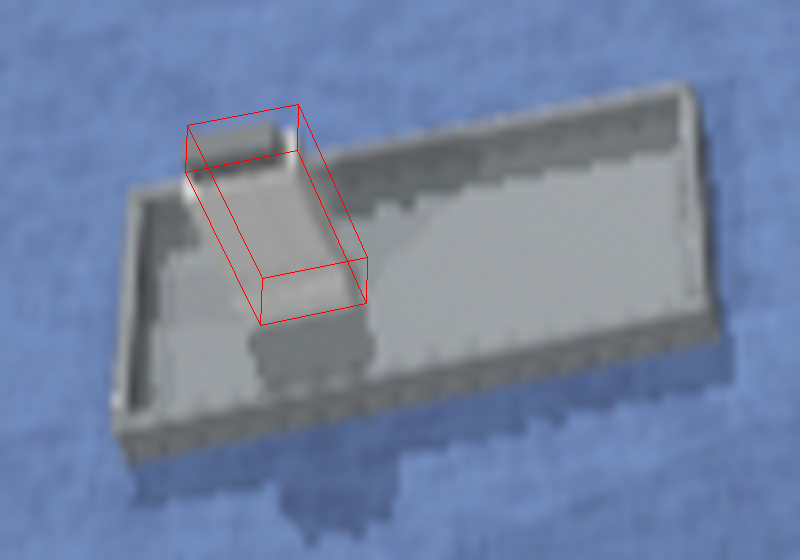

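The block matches the upright projection, so the first insert is upright. I continue with the second insert and the right-hand cup.

```bash
cat >> h.py <<'E'
def pick(xy,z,th,sq):
    down(xy,130,th); print(arm.movel([*xy,z],guard=8,speed=120)); arm.close(sq); s=st("closed")
    arm.movel([*s["tcp_pos"][:2],130]); st("up")
E
python3 - <<'E'
from h import *
p=arm.read_state()["tcp_pos"]
arm.close(50)
arm.movel([p[0],p[1],60],speed=30); st("pulled")
arm.movel([p[0],p[1],130])
place(loc(*CT,(0,28)),31,CT[1])
pick((433,-298),12,CU[1],25)
cv2.imwrite("pics/g3.png",arm.snapshot("scene")[130:330,60:260].repeat(3,0).repeat(3,1))
E
```

```text
pulled t 15.8 tcp [450.7 -63.2  59.8] F [-0.4  0.3 -0.7] grip 52.4 w 12.9
 over t 17.2 tcp [ 600.9 -211.   128.4] F [-0.1  0.8 -1.4] grip 52.4 w 12.7
 set True t 18.6 tcp [ 603.  -212.1   31.1] F [ 1.4 -0.1  2.7] grip 52.9 w 12.9
 away t 20.3 tcp [ 601.7 -211.8  129.1] F [-0.4  0.6 -1.1] grip 0.0 w 85.0
False
closed t 22.7 tcp [ 433.5 -298.4   13. ] F [-0.7  1.1  5.6] grip 25.6 w 47.3
up t 23.6 tcp [ 432.7 -297.8  128.8] F [ 0.5  1.5 -1.7] grip 25.8 w 46.6
```

View pics/g3.png

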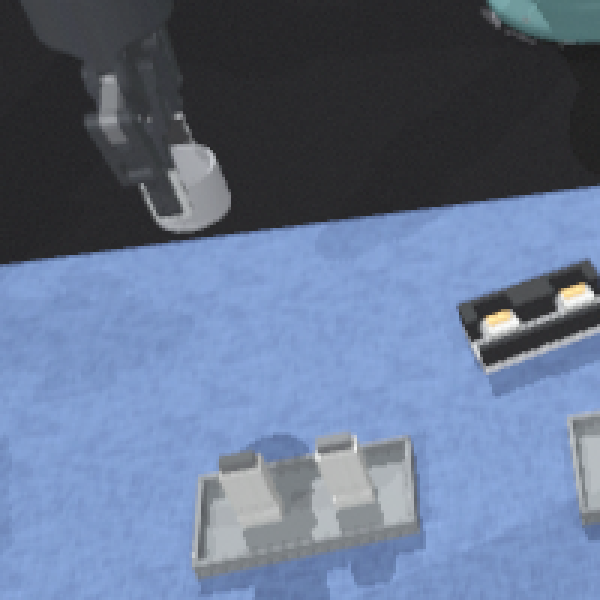

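Both inserts stand in the long tray, at about (250,490) and (345,470). The cup is held at (190,190) in the crop, so I place it in the right bay.

Run:
```python
from h import *
place(loc(*CU,(0,-39)),17,CU[1])
pick((432,317),13,CU[1],25)
im=arm.snapshot("scene"); cv2.imwrite("pics/g4.png",np.hstack([im[240:320,230:350],im[110:190,370:490]]).repeat(3,0).repeat(3,1))
```

```text
over t 24.9 tcp [609.6 -35.9 129.6] F [-0.3 -1.2 -0.8] grip 25.8 w 46.8
 set True t 26.4 tcp [610.2 -34.9  16.9] F [-0.1 -1.2  4.4] grip 26.2 w 46.8
 away t 27.9 tcp [609.3 -34.9 128.9] F [-0.8  0.3 -0.5] grip 0.0 w 84.9
False
closed t 31.0 tcp [432.7 317.5  14. ] F [-1.1 -0.4  5.6] grip 25.7 w 46.5
up t 31.9 tcp [431.8 316.9 128.8] F [-0.9 -0.  -1.4] grip 25.8 w 46.5
```

View pics/g4.png

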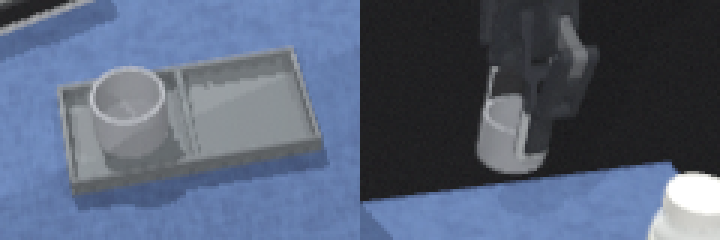

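The first cup stands in the right bay at about (130,110), and the second is held at (510,130). I place it, then pick up the tamper.

Run:
```python
from h import *
place(loc(*CU,(0,39)),18,CU[1])
pick((431,117),30,0,40)
im=arm.snapshot("scene"); cv2.imwrite("pics/g5.png",np.hstack([im[240:320,230:350],im[110:190,270:390]]).repeat(3,0).repeat(3,1))
```

```text
over t 33.2 tcp [607.2  44.  129.6] F [-0.2 -1.2 -0.7] grip 25.8 w 46.9
 set True t 34.7 tcp [607.9  42.9  18. ] F [-0.4  0.6  4.5] grip 26.1 w 46.7
 away t 36.3 tcp [607.  43. 129.] F [-0.1 -0.6  0.5] grip 0.0 w 85.2
False
closed t 38.6 tcp [431.2 117.1  30.4] F [-1.6 -0.2  4. ] grip 39.1 w 23.7
up t 39.4 tcp [430.2 116.9 128.9] F [-0.3 -0.6 -2.2] grip 39.3 w 24.0
```

View pics/g5.png

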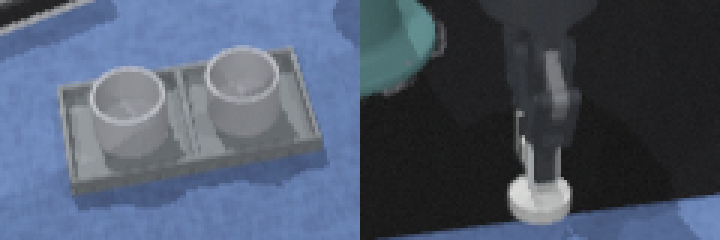

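Both cups stand in their own bays at about (130,110) and (240,95). The tamper is held level at (540,200), so I place it in the dish.

Run:
```python
from h import *
place(DISH,34.5,0)
arm.movel([500,238,200]); 
down((420,-480),230,0); arm.sleep(.5); st("end")
a,b=arm.snapshot("scene"),arm.snapshot("top")
cv2.imwrite("pics/end.png",np.vstack([cv2.resize(a[160:330,100:500],None,fx=1.9,fy=1.9),cv2.resize(b[175:300,180:530],None,fx=2.17,fy=2.17)[:, :760]]))
for q,z in(("cutter_a",4),("cup_a",4),("tamper",4),("jar",0)):
    print(q,[ray("scene",d["location"],z).round() for d in arm.tip_of("scene",q)[:2]],[ray("top",d["location"],z).round() for d in arm.tip_of("top",q)[:2]])
```

```text
over t 40.3 tcp [593.3 237.6 128.5] F [ 0.4 -1.  -0.9] grip 39.3 w 23.8
 set True t 41.7 tcp [595.  238.6  34.4] F [-0.9 -1.3  4.8] grip 39.9 w 24.0
 away t 43.3 tcp [594.3 238.2 129.1] F [-0.4  0.4  0.1] grip 0.0 w 84.9
end t 47.3 tcp [ 420.1 -479.9  230. ] F [ 0.4 -0.4 -0.9] grip 0.0 w 85.0
cutter_a [array([ 604., -217.]), array([ 602., -271.])] [array([ 600., -276.]), array([ 610., -219.])]
cup_a [array([612., -45.]), array([603.,  36.])] [array([612., -31.]), array([607.,  44.])]
tamper [array([589., 239.])] [array([592., 244.])]
jar [array([458., 456.])] [array([454., 464.])]
```

View pics/end.png

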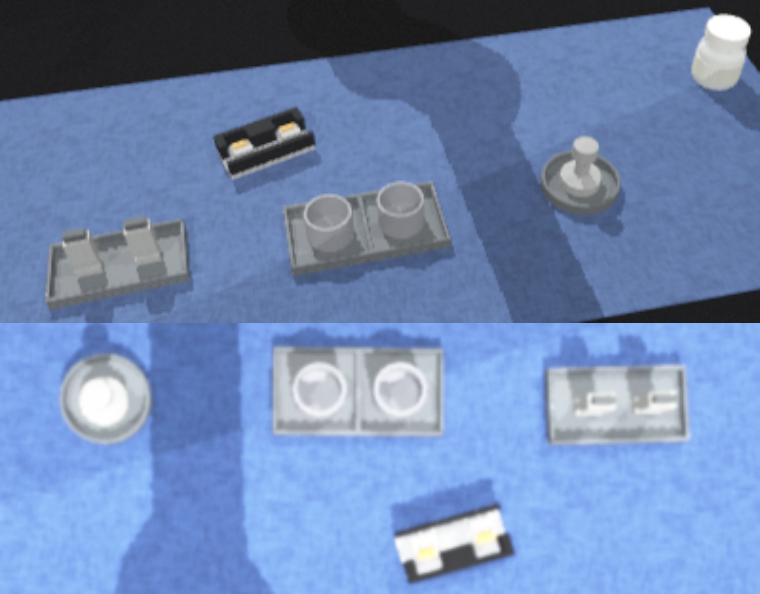

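The final view shows both inserts upright in the long tray at (85,250) and (140,240). The cups are in separate bays at (328,220) and (400,210), the tamper is in the dish at (580,165), and the jar is in place. I hand the job in.

```bash
python3 -c "
from rig import arm
print(arm.sign_off())"
```

```text
the job is handed in; nothing more can be done
None
```

I handed in the job at about 47 s: in the final pictures both inserts stand in the long tray, there is one cup in each bay, the tamper stands in the dish and the jar is where it was; the judge's verdict was not shown.

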